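Clutch disc from the spring dispenser onto the flywheel

ROBOT

A 6-joint arm with a two-finger parallel gripper is mounted at the origin on the work surface. World frame = base frame: x ahead of the robot, y to its left, z up, the work surface at z = 0. Lengths are in m, angles in rad, forces in N, time in s.
With the tool pointing down it reaches from about 0.35 to 0.725 m from the base axis. Payload 4.3 kg.
Tool frame: the origin (TCP) lies on the centre line of the jaws, within the pads' length; the fingertips stand 22 mm ahead of it and the grasp point (between the pads) lies 3 mm ahead of it; z points along the fingers, x is the direction in which the jaws open and shut, and the axes are right-handed (so a half turn about z gives the same grasp; the last joint's range is limited). The gripper opens to 85 mm and grips with 20 to 120 N. Pads are 22 mm wide; open, the fingers measure 114 mm over their backs; the gripper's body (76 mm by 85 mm) begins 54 mm behind the grasp point. The pads swing forward as they close: fully open they stand 13 mm farther back than shut.
Start: joints at [1.144, 0.377, 0.081, 1.274, 0, 1.46], TCP at [0.179, 0.546, 0.253] pointing down, gripper open.
Joint ranges: [-2.72, 2.72], [-0.84, 1.66], [-1.02, 1.22], [-1.77, 2.12], [-1.37, 1.28], [-3.14, 3.14]. Speed limits (rad/s): [2.57, 2.57, 3.14, 3.14, 3.14, 3.14].

INTERFACE

Orientations are given as a unit quaternion [w, x, y, z].
In Python, from station import * gives the robot as it stands.
- The arm moves only by the shell command python3 -m creep 'ROWS'. ROWS is JSON, a list of rows, each a list of 5 numbers: the opening, from 0 (shut) to 1 (fully open), then the shift along the tool's x, y, z in units of 25 mm (1.0 is 25 mm), then the turn about the tool's z in units of 5 degrees (1.0 is 5 degrees). In form: [[hand, dx, dy, dz, roll], ...]. A call has 1 to 10 rows; each row shifts and turns the pose as measured when the row begins, along the tool's axes as they then stand; what a row does not reach is not made up. A row lasts 1/12 s, in which the tool goes at most 41.7 mm and 7.16 degrees, less where a joint would pass 70% of its speed; a pose out of reach is approached as far as the arm can. A call is refused whole if a number of a shift passes 1 or a number of a turn 1, either way. A call with a gripper value outside its range is refused whole. The fingers move at their own pace and stop on an object; the grip force is fixed at half the most. Time passes only in rows, so rows that do not move let the fingers close. It gives the time, the measured TCP pose, the force and the opening at its end, in the units of the state.
- read_state(): the state, without advancing time (a new reading comes with each control period).
- snapshot(name): name is "scene" or "side" or "wrist"; returns a dict with "image" (400x640x3 uint8, red, green, blue), "K" (3x3 intrinsics, pixels), "extrinsics" (4x4, takes a point from world to camera coordinates). Camera axes: x right, y down, z forward; pixel columns grow to the right and rows downward; lengths in m; the calibration is good to about 2 mm. A picture is of the moment at which its call begins. There is no depth.
- hand_in(): hands the job in, once; it reports no verdict.
The state is a dict: "t": time; "q": joint angles; "joint_vel": joint speeds; "effort": joint torques, N m; "tool_pos": TCP position; "orientation": TCP orientation; "wrist_force": force on the tool from outside, world axes, zero at the start; "ft_torque": the same for the moment, N m; "grip_width": finger opening in m.
Only numpy, scipy, OpenCV 4.12 (cv2) and the standard library are available. Lean on these libraries where they do the work, as an engineer would, in place of code of your own. Each camera call takes 0.05 s, during which the arm holds its last target.

TASK

Take the top clutch disc out of the blue spring-loaded dispenser, so that the next disc rises in its place, and lay it hub up and centred on the steel flywheel. Lower it onto the flywheel before letting go, do not drop it. Take only that one disc, and leave the burnt black worn disc where it lies on the bench.

Things in the scene. Friction and masses are not known exactly. Their poses are not given: they have to be found in the camera images.
- disc_top: Top one of 3 alike new clutch discs in the dispenser: a flat round plate 140 mm across, 6 mm thick, dark grey rim, copper-coloured middle, with a bright steel upright hub on top, 36 mm across, rising 30 mm above the plate. Origin: centre of the plate's underside, at first about 102 mm above the bench; z up along the hub. About 0.3 kg. Take it by the hub from above; lift straight up.
- lift (a joint): Sprung platform (82 N/m) of the dispenser: its height in m, at first 0 (within 5 mm), rising 0.036 by itself per disc taken. Pushed down, the stack just sinks. Dispenser: blue round foot 196 mm across, concentric with the discs; four steel posts, 10 mm thick, stand 3 mm clear of the disc edges, tops 125 mm above the bench (13 mm below the top hub's top); lift the disc above them.
- flywheel: Target: light steel flywheel fixed flat on the bench, 208 mm across (219 over its small edge teeth), with a dark recess 88 mm across with bolts in its middle; the disc lies over it on the flat face 28 mm above the bench. Origin: centre of its underside, on the bench; z up. The black domed part of like size with thin steel fingers towards its centre, farther off, is a clutch cover, not the target.
- worn_disc: A worn clutch disc, burnt black all over, same shape and size as the new ones, loose, flat on the bench beside the dispenser and flywheel, hub up. Leave it alone. Origin: centre of its underside; z up.

How it is judged:
On the way, in this order (a step that is already met when the one before it is completed fails the run):
1. the top disc is lifted out above the posts and the next disc has risen in its place (height (world z) of disc_top above 0.14 m and value of joint lift above 0.022 m), for 0.1 s.
2. the disc is lowered onto the flywheel while still held (underside less than 15 mm above its face) (z of disc_top in the frame of flywheel below 0.043 m and horizontal distance between disc_top and flywheel below 0.03 m and contact force between the fingers and disc_top above 1 N), for 0.1 s.
At the end, for the whole second after the job is handed in: The top disc lies at rest flat (within 10 degrees) and hub up on the flywheel's face, its centre within 20 mm of the flywheel's centre, and the dispenser's platform has risen by one disc (22 to 52 mm), the other two discs still on it (horizontal distance between disc_top and flywheel below 0.02 m and z of disc_top in the frame of flywheel between 0.022 and 0.034 m and angle between disc_top's own z axis and vertical below 0.17 rad and contact force between disc_top and flywheel above 0.5 N and linear speed of disc_top below 0.02 m/s and value of joint lift between 0.022 and 0.052 m); the robot touches nothing.
It fails at once if the worn disc is moved by more than 20 mm (distance of worn_disc from where it was at the start of the episode above 0.02 m).
It also fails if it takes over 42 s, if anything falls off the work surface, if the arm or the gripper's body presses on something with over 40 N, if the wrist force passes 120 N, or if a joint passes its speed limit or range.

## Working session

There is one attempt and no reset: what is moved stays moved. The work goes in short steps, Python scripts to look and compute and a shell command to move; the robot and the scene stay as the last step left them, time stands still between calls to the robot, and variables do not carry over. Pictures are saved under pics/ and viewed, and the job is handed in when it is done.

```bash
mkdir -p pics
python3 - <<'E'
from station import *
import cv2
s=read_state();print(s['t'],s['tool_pos'],s['orientation'],s['grip_width'])
for n in("scene","side","wrist"):
    d=snapshot(n);cv2.imwrite(f"pics/{n}0.png",d["image"][:,:,::-1]);
E
```

```text
0.0 [0.17887478 0.54582213 0.25234607] [ 5.17181596e-04  8.09788173e-01  5.86721443e-01 -8.92256270e-04] 0.08567989318171713
```

View pics/scene0.png

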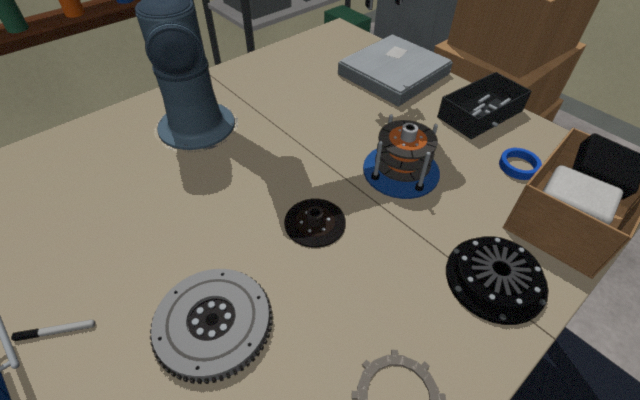

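View pics/side0.png

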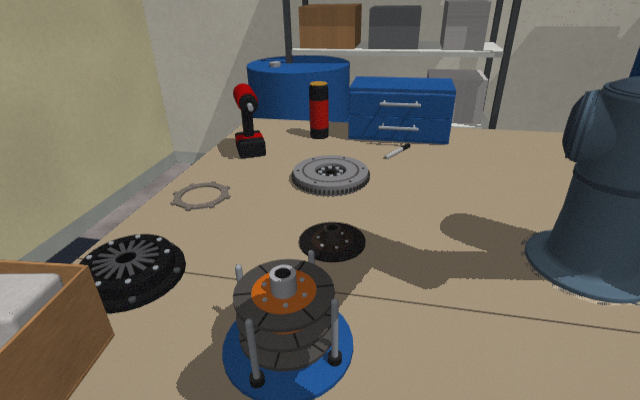

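View pics/wrist0.png

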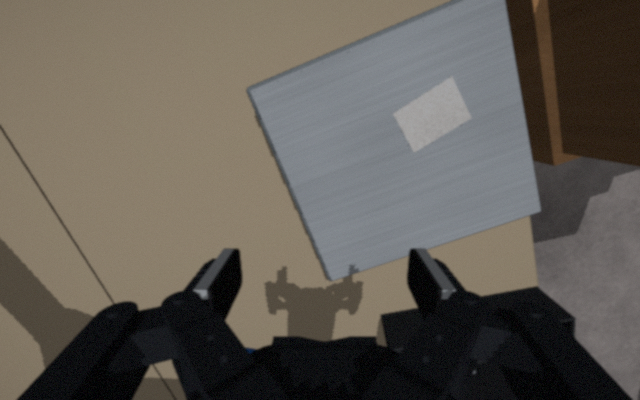

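The scene view shows the dispenser hub at about (410,132), the flywheel centre at about (211,318) and the worn disc at about (315,222). The side view shows the hub top at about (284,274) and the flywheel at about (331,172). I'll enlarge these spots to read the pixels better.

```bash
cat > h.py <<'E'
from station import *
import cv2,numpy as np
def crop(n,png,x0,y0,w,h,k,img=None):
    im=cv2.imread(png)[y0:y0+h,x0:x0+w]
    im=cv2.resize(im,None,fx=k,fy=k,interpolation=cv2.INTER_CUBIC)
    for i in range(0,w,10):
        cv2.line(im,(i*k,0),(i*k,10 if i%50 else 20),(0,255,0),1)
        if i%20==0: cv2.putText(im,str(x0+i),(i*k,22),0,.4,(0,255,255),1)
    for i in range(0,h,10):
        cv2.line(im,(0,i*k),(10,i*k),(0,255,0),1)
        if i%20==0: cv2.putText(im,str(y0+i),(12,i*k+5),0,.4,(0,255,255),1)
    cv2.imwrite(n,im); return im
def pix2plane(d,u,v,z):
    K,E=d["K"],d["extrinsics"];R,t=E[:3,:3],E[:3,3]
    c=-R.T@t; r=R.T@np.linalg.solve(K,[u,v,1.]); return c+r*(z-c[2])/r[2]
def proj(d,P):
    P=np.atleast_2d(P); E=d["extrinsics"]
    return cv2.projectPoints(P.astype(float),cv2.Rodrigues(E[:3,:3])[0],E[:3,3],d["K"],None)[0][:,0]
def tool(v,s=None):
    s=s or read_state(); w,x,y,z=s["orientation"]
    from scipy.spatial.transform import Rotation as Q
    return Q.from_quat([x,y,z,w]).inv().apply(v)
E
python3 - <<'E'
from h import *
import numpy as np
a=crop("a","pics/scene0.png",0,0,1,1,1) if 0 else None
A=crop("pics/c1.png","pics/scene0.png",355,105,95,95,6)
crop("pics/c2.png","pics/side0.png",210,240,150,150,4)
crop("pics/c3.png","pics/scene0.png",140,255,145,135,5)
crop("pics/c4.png","pics/side0.png",280,145,100,60,7)
E
```

```text
(no output)
```

View pics/c1.png

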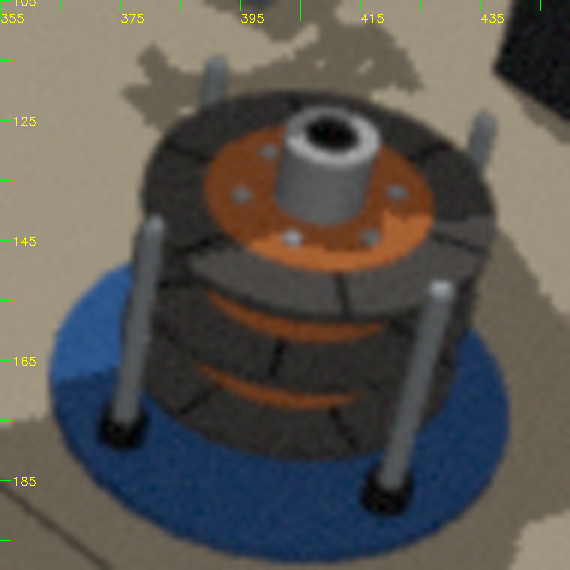

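View pics/c2.png

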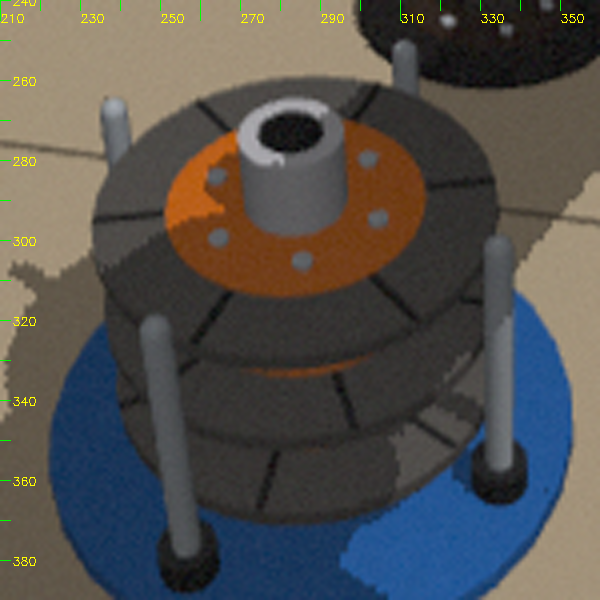

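View pics/c3.png

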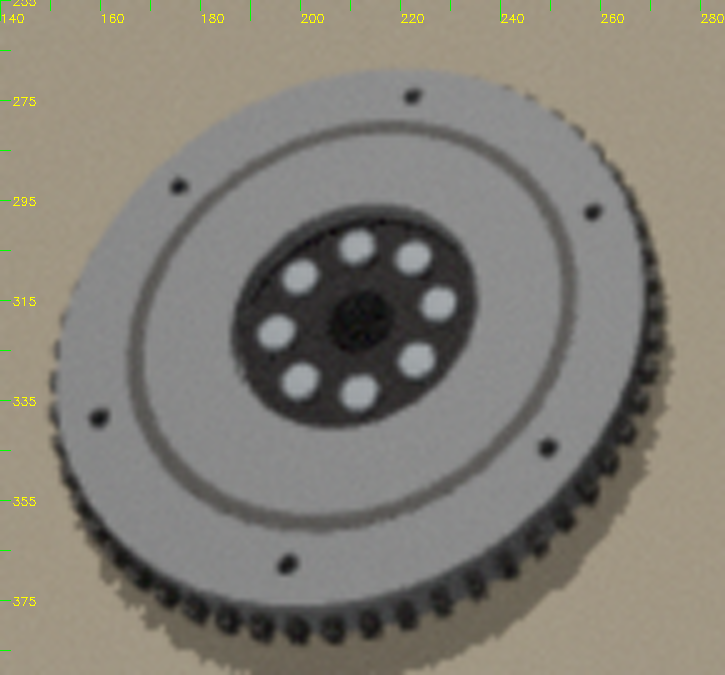

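View pics/c4.png

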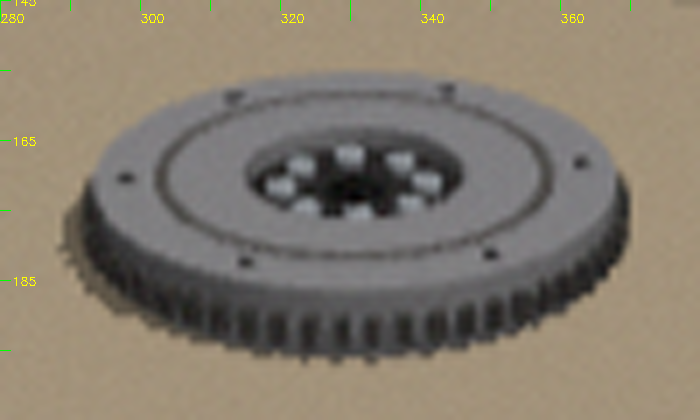

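Run:
```python
from h import *
np.set_printoptions(precision=4,suppress=True)
S=snapshot("scene");D=snapshot("side")
P=lambda d,l,x0,y0,k,z:np.array([pix2plane(d,x0+u/k-.5+.5/k,y0+v/k-.5+.5/k,z) for u,v in l])
hs=P(S,[(412,97),(178,187),(98,418),(287,565),(547,448),(592,212)],140,255,5,.028)
hd=P(D,[(235,97),(447,90),(580,162),(490,255),(246,262),(125,178)],280,145,7,.028)
for h in(hs,hd):
    m=h.mean(0);print("fly",m,np.linalg.norm(h-m,axis=1))
print("hub",P(S,[(332,135)],355,105,6,.138),P(D,[(292,131)],210,240,4,.138))
ps=P(S,[(215,62),(484,118),(440,290),(154,225)],355,105,6,.122);pd=P(D,[(405,46),(498,243),(155,322),(114,103)],210,240,4,.122)
print("posts",ps,ps.mean(0),pd,pd.mean(0))
w=[pix2plane(S,315,212,.036),pix2plane(D,332,230,.036)];print("worn",w)
# triangulate hub
a=[np.linalg.multi_dot([d["K"],d["extrinsics"][:3]]) for d in(S,D)]
X=cv2.triangulatePoints(*a,np.array([[409.9],[127.1]]),np.array([[282.6],[272.4]]));print(X[:3,0]/X[3])
s=read_state();print(s['tool_pos'],tool([1,0,0]),tool([0,1,0]),s['t'])
```

```text
fly [ 0.5546 -0.2831  0.028 ] [0.0907 0.0909 0.091  0.0908 0.091  0.0911]
fly [ 0.5532 -0.2888  0.028 ] [0.0913 0.0912 0.0909 0.0925 0.0912 0.0913]
hub [[0.5093 0.299  0.138 ]] [[0.5084 0.2931 0.138 ]]
posts [[0.4344 0.3183 0.122 ]
 [0.5302 0.3727 0.122 ]
 [0.5847 0.2757 0.122 ]
 [0.4893 0.2224 0.122 ]] [0.5097 0.2972 0.122 ] [[0.4871 0.2182 0.122 ]
 [0.4335 0.3156 0.122 ]
 [0.5301 0.3688 0.122 ]
 [0.5837 0.2716 0.122 ]] [0.5086 0.2936 0.122 ]
worn [array([0.4947, 0.0199, 0.036 ]), array([0.4898, 0.0264, 0.036 ])]
[0.5091 0.2963 0.1399]
[0.179  0.5462 0.2528] [ 0.3115  0.9502 -0.0004] [ 0.9502 -0.3115 -0.0008] 0.25
```

The two views agree to about 6 mm, and the averages are: hub (0.509, 0.296) with its top at z≈0.139, flywheel centre (0.554, -0.286), worn disc (0.492, 0.023). The post radius (~78 mm) and the flywheel hole circle both fit the given sizes. Jaw axis will go to about 29° yaw, between the posts. I'm moving there now.

```bash
python3 -m creep '[[1,-0.33,0.97,0,0],[1,-0.33,0.97,0,0],[1,-0.33,0.97,0,0],[1,-0.33,0.97,0,0],[1,-0.33,0.97,0,0],[1,-0.33,0.97,0,0],[1,-0.33,0.97,0,0],[1,-0.33,0.97,0,0],[1,-0.33,0.97,0,0],[1,-0.33,0.97,0,0]]'
python3 -m creep '[[1,0,0,0,1],[1,0,0,0,1],[1,0,0,0,1],[1,0,0,0,1],[1,0,0,0,1],[1,0,0,0,1],[1,0,0,0,1],[1,0,0,0,1],[1,0,0,0,1]]'
python3 - <<'E'
from h import *
s=read_state();p=s['tool_pos'];print(s['t'],p,tool(np.array([.509,.296,.22])-p)/.025, tool([1,0,0]),s['wrist_force'])
E
```

```text
t: 1.08
tool_pos: [0.3877, 0.389, 0.2508]
orientation: [-0.001, 0.806, 0.591, -0.002]
wrist_force: [0.1, 0.8, -0.8]
grip_width: 0.0857
t: 1.83
tool_pos: [0.3933, 0.3834, 0.2492]
orientation: [0.002, 0.977, 0.214, -0.002]
wrist_force: [-0.5, -0.1, -0.3]
grip_width: 0.0852
1.8333 [0.39327095 0.38344877 0.24920406] [2.74802258 5.11086053 1.16485198] [ 0.90832893  0.41823867 -0.00386831] [-0.4758786  -0.12241076 -0.2686451 ]
```

```bash
python3 -m creep '[[1,0.46,0.85,0,0],[1,0.46,0.85,0,0],[1,0.46,0.85,0,0],[1,0.46,0.85,0,0],[1,0.46,0.85,0,0],[1,0.46,0.85,0,0],[1,0,0,0,0],[1,0,0,0,0]]'
python3 - <<'E'
from h import *
s=read_state();p=s['tool_pos'];print(s['t'],p,tool(np.array([.509,.296,.22])-p)/.025, tool([1,0,0]),s['wrist_force'])
d=snapshot("wrist");cv2.imwrite("pics/w1.png",d["image"][:,:,::-1])
print(proj(d,[[.509,.296,.138],[.509,.296,.108]]), proj(d,[p]))
d=snapshot("side");cv2.imwrite("pics/s1.png",d["image"][:,:,::-1])
E
```

```text
t: 2.5
tool_pos: [0.5126, 0.293, 0.2476]
orientation: [0.002, 0.977, 0.214, -0.004]
wrist_force: [-1.1, 0.7, 0.1]
grip_width: 0.0852
2.5 [0.51256284 0.29300673 0.24756491] [-0.07094332 -0.17011284  1.10290228] [ 0.90830477  0.41826193 -0.00627779] [-1.06896326  0.71608479  0.08775078]
[[323.62623376 197.27621668]
 [323.9131278  188.01783107]] [[325.68015699 272.00158206]]
```

View pics/w1.png

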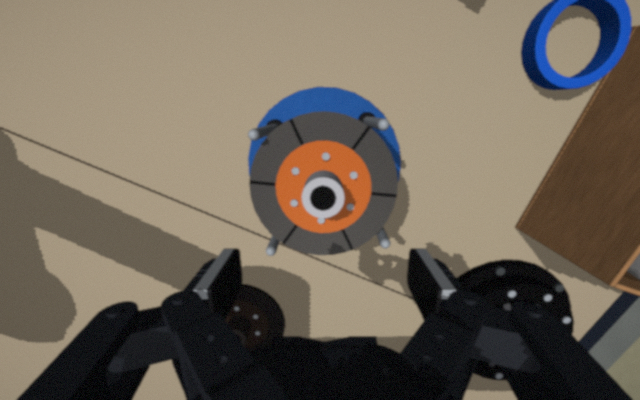

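The wrist view shows the hub at (323,197), against a predicted (323.6,197.3), and the jaw axis lies between the posts. Next I'll go down most of the way.

```bash
python3 -m creep '[[1,-0.07,-0.17,0.6,0],[1,0,0,0.6,0],[1,0,0,0.6,0],[1,0,0,0.6,0],[1,0,0,0.6,0],[1,0,0,0.5,0],[1,0,0,0,0],[1,0,0,0,0]]'
python3 - <<'E'
from h import *
s=read_state();p=s['tool_pos'];print(s['t'],p,tool(np.array([.509,.296,.136])-p)/.025, tool([0,0,1]),s['wrist_force'])
d=snapshot("wrist");cv2.imwrite("pics/w2.png",d["image"][:,:,::-1])
print(proj(d,[[.509,.296,.138],[.509,.296,.108]]))
E
```

```text
t: 3.27
tool_pos: [0.5005, 0.3035, 0.159]
orientation: [0.0, 0.975, 0.221, -0.003]
wrist_force: [0.4, -0.0, 0.4]
grip_width: 0.0853
3.2667 [0.50053171 0.30349433 0.15902439] [0.18214669 0.41712307 0.9195813 ] [-6.02817393e-03 -7.50627279e-04 -9.99981549e-01] [ 0.35254173 -0.00936636  0.37769353]
[[333.45404246 268.02072306]
 [332.29606248 244.19795963]]
```

View pics/w2.png

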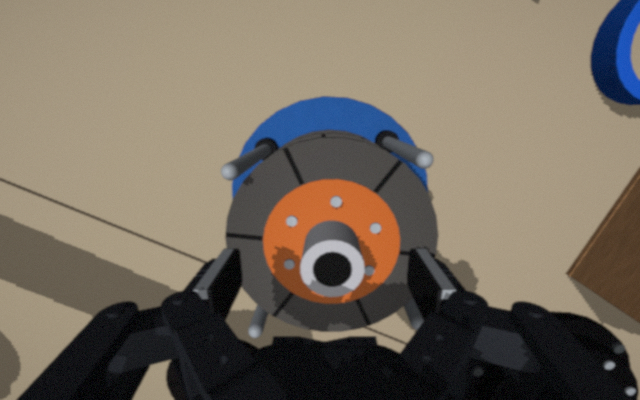

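The hub appears at (333,269), as predicted. The tool drifted about 12 mm sideways on the way down, so I'll correct that and then descend in small steps.

```bash
python3 -m creep '[[1,0.18,0.42,0,0],[1,0,0,0,0],[1,0,0,0,0]]'
python3 - <<'E'
from h import *
s=read_state();p=s['tool_pos'];print(s['t'],p,tool(np.array([.509,.296,.136])-p)/.025, tool([0,0,1]),s['wrist_force'])
E
```

```text
t: 3.57
tool_pos: [0.5104, 0.2966, 0.1618]
orientation: [-0.0, 0.975, 0.222, -0.001]
wrist_force: [1.5, 0.6, 1.5]
grip_width: 0.0853
3.5667 [0.51035139 0.29658562 0.1617546 ] [-0.05620424 -0.00156809  1.03033402] [-2.58754320e-03 -6.61041427e-04 -9.99996434e-01] [1.50079146 0.61922078 1.47360798]
```

```bash
python3 -m creep '[[1,-0.03,0.03,0.3,0],[1,0,0.03,0.3,0],[1,0,0.03,0.3,0],[1,0,0,0,0],[1,0,0,0,0]]'
python3 - <<'E'
from h import *
s=read_state();p=s['tool_pos'];print(s['t'],p,tool(np.array([.509,.296,.136])-p)/.025, tool([0,0,1]),s['wrist_force'])
d=snapshot("side");cv2.imwrite("pics/s2.png",d["image"][:,:,::-1]);crop("pics/s2c.png","pics/s2.png",200,190,180,150,4)
E
```

```text
t: 3.98
tool_pos: [0.5125, 0.2938, 0.1385]
orientation: [-0.0, 0.975, 0.221, 0.0]
wrist_force: [-0.4, -1.0, -0.4]
grip_width: 0.0853
3.9833 [0.51245049 0.29384576 0.13846898] [-0.08750043 -0.13717644  0.09876348] [ 9.88707666e-04 -6.62527100e-04 -9.99999292e-01] [-0.42363582 -0.96693965 -0.35171726]
```

View pics/s2c.png

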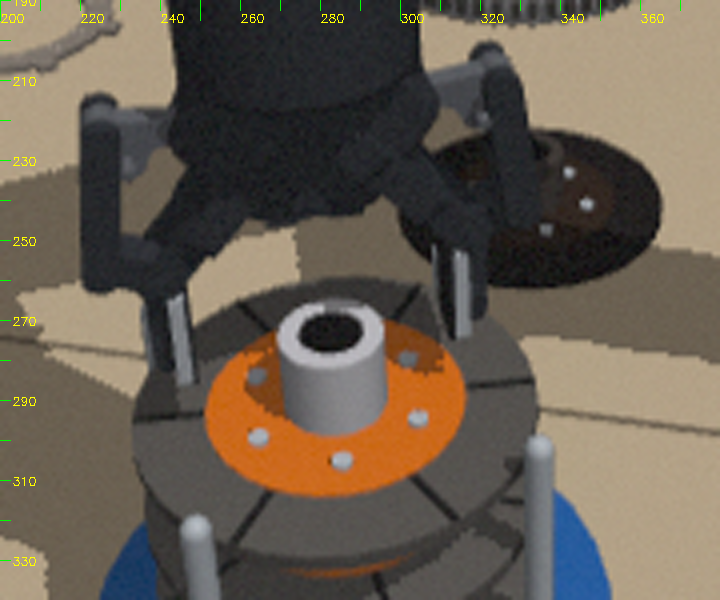

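The fingers straddle the hub with their tips well above the plate. After a small correction I'll close.

```bash
python3 -m creep '[[1,-0.09,-0.14,0.18,0],[1,0,0,0,0],[1,0,0,0,0]]'
python3 - <<'E'
from h import *
s=read_state();p=s['tool_pos'];print(s['t'],p,tool(np.array([.509,.296,.134])-p)/.025, tool([0,0,1]),s['wrist_force'])
E
```

```text
t: 4.28
tool_pos: [0.5081, 0.2962, 0.1333]
orientation: [-0.0, 0.975, 0.221, -0.0]
wrist_force: [-0.1, 0.4, -0.3]
grip_width: 0.0853
4.2833 [0.508136   0.29619293 0.13325534] [ 0.0278544   0.0218392  -0.02980498] [-7.03298780e-05 -7.69139662e-04 -9.99999702e-01] [-0.14482511  0.3550764  -0.26879075]
```

```bash
python3 -m creep '[[0,0,0,0,0],[0,0,0,0,0],[0,0,0,0,0],[0,0,0,0,0],[0,0,0,0,0],[0,0,0,0,0],[0,0,0,0,0],[0,0,0,0,0],[0,0,0,0,0],[0,0,0,0,0]]'
python3 - <<'E'
from h import *
s=read_state();p=s['tool_pos'];print(s['t'],p,s['grip_width'],s['wrist_force'])
d=snapshot("side");cv2.imwrite("pics/s3.png",d["image"][:,:,::-1]);crop("pics/s3c.png","pics/s3.png",200,190,180,150,4)
E
```

```text
t: 5.12
tool_pos: [0.5082, 0.2967, 0.134]
orientation: [-0.001, 0.975, 0.221, 0.0]
wrist_force: [-0.1, -0.6, -0.3]
grip_width: 0.0344
5.1167 [0.50823587 0.29666956 0.13402956] 0.03439739188040583 [-0.1143268  -0.5955785  -0.29228417]
```

View pics/s3c.png

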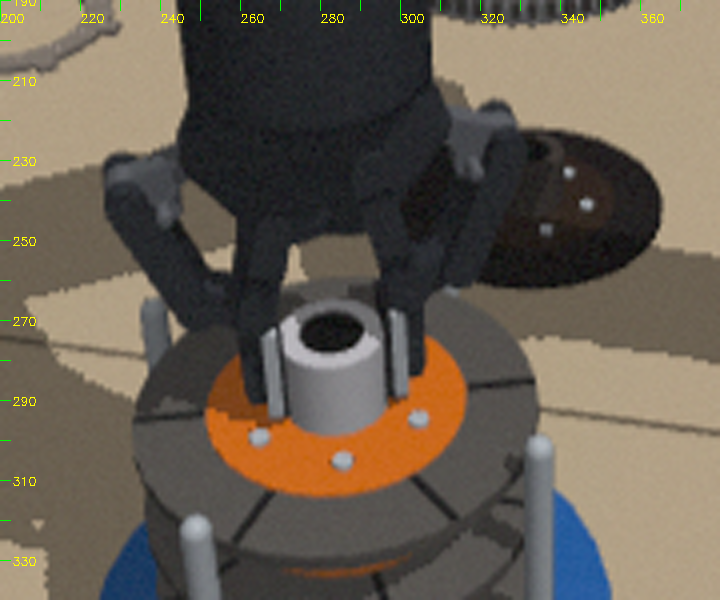

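The pads are at the hub and the reading is 34.4 mm. I'll give the fingers two more rows to settle, then lift straight up slowly.

```bash
python3 -m creep '[[0,0,0,0,0],[0,0,0,0,0],[0,0,0,0,0]]'; python3 -m creep '[[0,0,0,-0.3,0],[0,0,0,-0.3,0],[0,0,0,-0.3,0],[0,0,0,0,0],[0,0,0,0,0]]'
python3 - <<'E'
from h import *
s=read_state();p=s['tool_pos'];print(s['t'],p,tool(np.array([.509,.296,.215])-p)/.025,s['grip_width'],s['wrist_force'])
d=snapshot("side");cv2.imwrite("pics/s4.png",d["image"][:,:,::-1]);crop("pics/s4c.png","pics/s4.png",200,190,180,150,4)
E
```

```text
t: 5.42
tool_pos: [0.5082, 0.2967, 0.134]
orientation: [-0.001, 0.975, 0.221, 0.0]
wrist_force: [-0.2, 0.3, -0.1]
grip_width: 0.0343
t: 5.83
tool_pos: [0.5074, 0.2962, 0.1581]
orientation: [-0.0, 0.975, 0.221, -0.001]
wrist_force: [-1.2, -0.3, -2.8]
grip_width: 0.0342
5.8333 [0.50739306 0.29619253 0.1581223 ] [ 0.05141935  0.03274733 -2.27521239] 0.034164886682383176 [-1.20712171 -0.34973613 -2.82916856]
```

View pics/s4c.png

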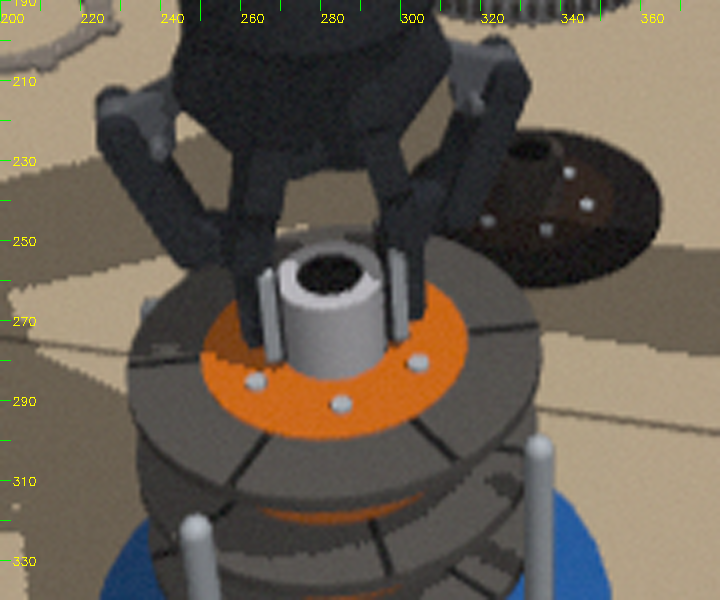

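The disc came up 24 mm with the tool, and the wrist carries -2.8 N, about its weight. I'll lift on clear of the posts.

```bash
python3 -m creep '[[0,0.03,0.02,-0.5,0],[0,0.02,-0.02,-0.5,0],[0,0,-0.02,-0.5,0],[0,0,-0.02,-0.5,0],[0,0,-0.02,-0.5,0],[0,0,0,0,0],[0,0,0,0,0],[0,0,0,0,0]]'
python3 - <<'E'
from h import *
s=read_state();p=s['tool_pos'];print(s['t'],p,tool(np.array([.554,-.286,.225])-p)/.025,s['grip_width'],s['wrist_force'],s['q'])
d=snapshot("side");cv2.imwrite("pics/s5.png",d["image"][:,:,::-1])
E
```

```text
t: 6.55
tool_pos: [0.5058, 0.2969, 0.2186]
orientation: [0.001, 0.975, 0.221, -0.005]
wrist_force: [-0.8, 0.0, -3.3]
grip_width: 0.0343
6.55 [0.50575995 0.29694435 0.21862994] [-8.31966889 21.86895581 -0.19687484] 0.03429123653772732 [-0.80393756  0.04870772 -3.33127002] [4.22465717e-01 4.19257281e-01 5.40619985e-02 1.21469366e+00
 5.89777606e-04 1.54725455e+00]
```

View pics/s5.png

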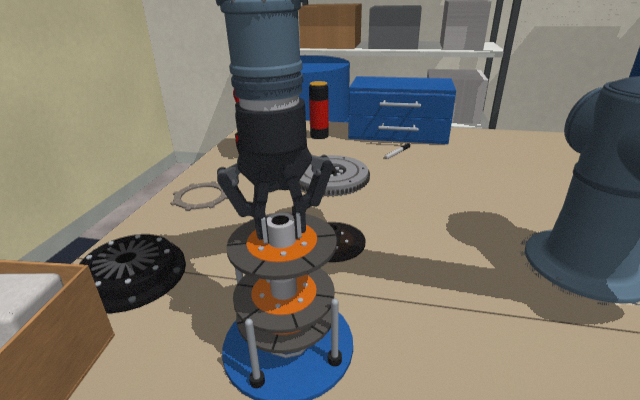

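The disc hangs at (283,240), clear of the posts, and the next one has risen below it. Now I'll carry it across to the flywheel.

```bash
python3 -m creep '[[0,-0.18,0.45,0,0],[0,-0.35,0.9,0,0],[0,-0.35,0.9,0,0],[0,-0.35,0.9,0,0],[0,-0.35,0.9,0,0],[0,-0.35,0.9,0,0],[0,-0.35,0.9,0,0],[0,-0.35,0.9,0,0],[0,-0.35,0.9,0,0],[0,-0.35,0.9,0,0]]'
python3 - <<'E'
from h import *
s=read_state();p=s['tool_pos'];print(s['t'],p,tool(np.array([.554,-.286,.215])-p)/.025,tool([0,0,1]),s['grip_width'],s['wrist_force'],s['q'])
E
```

```text
t: 7.43
tool_pos: [0.5169, 0.0566, 0.2092]
orientation: [0.001, 0.974, 0.225, -0.013]
wrist_force: [0.2, -0.5, -3.8]
grip_width: 0.0345
7.4333 [0.51686417 0.05660039 0.20921867] [-4.67649204 12.96788387 -0.15635339] [-0.02515533 -0.00329186 -0.99967813] 0.034452167548145736 [ 0.18463355 -0.4601185  -3.78312327] [-0.00834786  0.30374637 -0.13976027  1.15127759 -0.00826791  1.10881835]
```

```bash
python3 -m creep '[[0,-0.32,0.9,-0.05,0],[0,-0.32,0.9,-0.05,0],[0,-0.32,0.9,-0.05,0],[0,-0.32,0.9,0,0],[0,-0.32,0.9,0,0],[0,-0.32,0.9,0,0],[0,-0.32,0.9,0,0],[0,-0.32,0.9,0,0],[0,-0.32,0.9,0,0],[0,-0.32,0.9,0,0]]'
python3 - <<'E'
from h import *
s=read_state();p=s['tool_pos'];print(s['t'],p,tool(np.array([.554,-.286,.215])-p)/.025,tool([0,0,1]),s['grip_width'],s['wrist_force'],s['q'])
E
```

```text
t: 8.27
tool_pos: [0.5329, -0.1982, 0.2057]
orientation: [-0.001, 0.975, 0.222, -0.02]
wrist_force: [0.2, -0.1, -3.1]
grip_width: 0.0346
8.2667 [ 0.532898   -0.19820594  0.20571709] [-0.77781226  3.52616176 -0.37949249] [-0.03936869 -0.01091294 -0.99916516] 0.034584760205310136 [ 0.18109981 -0.13952981 -3.12014157] [-0.45529852  0.41024095  0.00581249  1.19930622 -0.02419075  0.66714825]
```

```bash
python3 -m creep '[[0,-0.15,0.7,0,0],[0,-0.15,0.7,0,0],[0,-0.15,0.7,0,0],[0,-0.15,0.6,0,0],[0,-0.08,0.3,0,0],[0,0,0,0,0],[0,0,0,0,0],[0,0,0,0,0]]'
python3 - <<'E'
from h import *
s=read_state();p=s['tool_pos'];print(s['t'],p,tool(np.array([.554,-.286,.16])-p)/.025,tool([0,0,1]),s['grip_width'],s['wrist_force'])
for n in("side","scene"):
    d=snapshot(n);cv2.imwrite(f"pics/{n}6.png",d["image"][:,:,::-1])
E
```

```text
t: 8.93
tool_pos: [0.5428, -0.284, 0.198]
orientation: [-0.004, 0.976, 0.217, -0.026]
wrist_force: [-0.1, 0.2, -3.1]
grip_width: 0.0343
8.9333 [ 0.54277733 -0.28401579  0.19795772] [0.44552159 0.29085486 1.49331571] [-0.04830963 -0.01883676 -0.99865477] 0.0343492595183855 [-0.07106497  0.21748206 -3.13448202]
```

View pics/scene6.png

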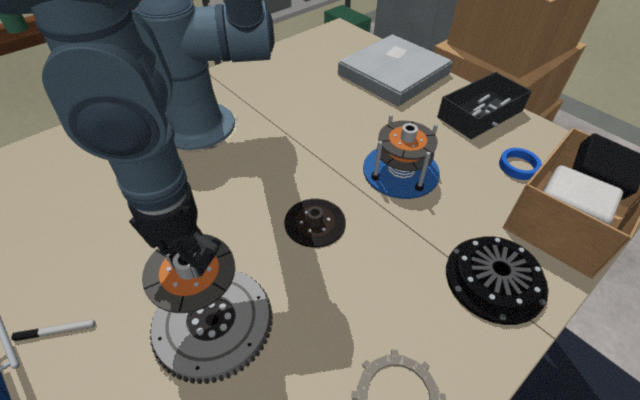

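View pics/side6.png

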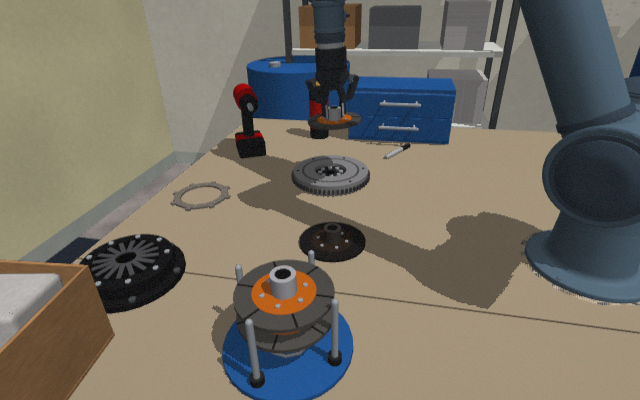

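The disc is at (188,272) in the scene view, short of the flywheel in x, and the dispenser's next disc is up. The tool has picked up about 3° of tilt. I'll work out the disc centre with that tilt included, then lower.

```bash
cat >> h.py <<'E'
def st(z):
    from scipy.spatial.transform import Rotation as Q
    s=read_state();w,x,y,zz=s["orientation"];R=Q.from_quat([x,y,zz,w]);p=s["tool_pos"]
    c=p+R.apply([0,0,.032]); print("t",s['t'],"disc",c,"axis",R.apply([0,0,1]),"todo",R.inv().apply(np.array([.554,-.2855,z])-c)/.025,s['grip_width'],s['wrist_force'])
    return s,c,R
E
python3 -m creep '[[0,0.15,0.1,0,0],[0,0.15,0.1,0,0],[0,0.15,0.1,0,0],[0,0,0,0,0],[0,0,0,0,0]]'
python3 -c "
from h import *
st(.06)"
```

```text
t: 9.45
tool_pos: [0.5583, -0.2828, 0.1983]
orientation: [-0.004, 0.975, 0.22, -0.025]
wrist_force: [0.4, 0.6, -2.8]
grip_width: 0.0347
t 9.45 disc [ 0.55671698 -0.28289461  0.16635479] axis [-0.05054868 -0.00352659 -0.99871537] todo [0.05795352 0.12626719 4.25458767] 0.03467704699072282 [ 0.40424442  0.63991417 -2.82738567]
```

```bash
python3 -m creep '[[0,0.02,0.06,0.4,0],[0,0.02,0.06,0.4,0],[0,0,0,0.4,0],[0,0,0,0.4,0],[0,0,0,0.4,0],[0,0,0,0.4,0],[0,0,0,0.4,0],[0,0,0,0,0],[0,0,0,0,0]]'
python3 - <<'E'
from h import *
s,c,R=st(.04)
for n in("side","scene"):
    d=snapshot(n);cv2.imwrite(f"pics/{n}7.png",d["image"][:,:,::-1])
    print(proj(d,[c+R.apply([0,0,-.036]),c+R.apply([0,0,-.006])]))
crop("pics/c7.png","pics/scene7.png",130,230,150,150,4);crop("pics/d7.png","pics/side7.png",270,90,120,100,6)
E
```

```text
t: 10.2
tool_pos: [0.5551, -0.2849, 0.1176]
orientation: [-0.005, 0.975, 0.22, -0.027]
wrist_force: [0.9, -0.6, -3.0]
grip_width: 0.0343
t 10.2 disc [ 0.55330606 -0.28497943  0.08559965] axis [-0.05487463 -0.00119043 -0.99849254] todo [0.10746964 0.07164358 1.81973787] 0.03431511991047308 [ 0.92389475 -0.61332992 -2.96706941]
[[328.86476488 137.53096236]
 [329.53877999 148.06929499]]
[[198.66039824 291.64567498]
 [201.94972262 299.95424882]]
```

View pics/c7.png

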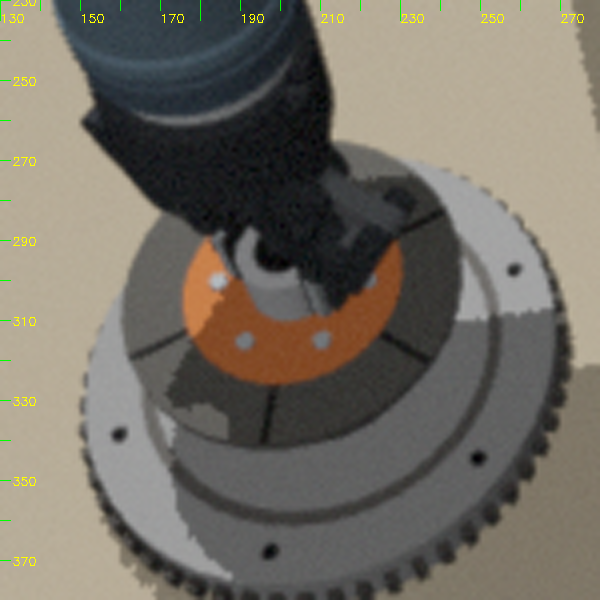

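View pics/d7.png

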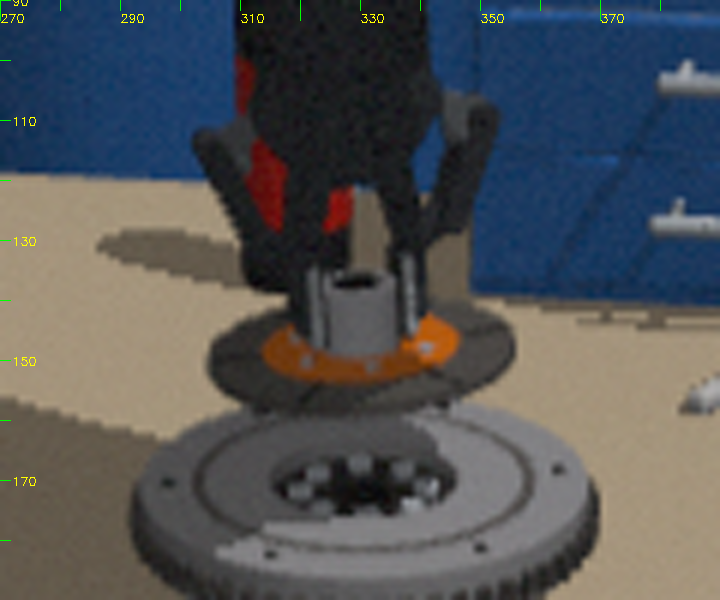

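The hub shows at about (198,292) in the scene view and (330,137) in the side view. The predictions were (199,292) and (329,138.5), so they agree. I'll keep lowering, slower near the face.

```bash
python3 -m creep '[[0,0.06,0.04,0.3,0],[0,0.04,0.03,0.3,0],[0,0,0,0.3,0],[0,0,0,0.3,0],[0,0,0,0.2,0],[0,0,0,0,0],[0,0,0,0,0]]'
python3 -c "
from h import *
st(.03)"
```

```text
t: 10.88
tool_pos: [0.5581, -0.2866, 0.0809]
orientation: [-0.004, 0.975, 0.22, -0.025]
wrist_force: [0.7, 0.4, -3.0]
grip_width: 0.0344
t 10.8833 disc [ 0.55642956 -0.28669118  0.04897088] axis [-0.05099513 -0.00360614 -0.99869239] todo [-0.03111677 -0.07055079  0.76262691] 0.034356195271535175 [ 0.7348349   0.41222606 -2.99688921]
```

```bash
python3 -m creep '[[0,-0.03,-0.07,0.2,0],[0,0,0,0.15,0],[0,0,0,0.12,0],[0,0,0,0,0],[0,0,0,0,0]]'
python3 -c "
from h import *
st(.03)"
```

```text
t: 11.3
tool_pos: [0.556, -0.2853, 0.0685]
orientation: [-0.004, 0.975, 0.22, -0.025]
wrist_force: [0.1, -0.4, -3.0]
grip_width: 0.0345
t 11.3 disc [ 0.5543741  -0.28543255  0.03655356] axis [-0.05043633 -0.00392652 -0.99871956] todo [-0.00227169  0.00076715  0.26257222] 0.034525323935098766 [ 0.10844679 -0.390285   -3.0097959 ]
```

Centred, with the underside about 8 mm above the face. I'll take the rest in small steps until it touches.

```bash
python3 -m creep '[[0,0,0,0.1,0],[0,0,0,0.08,0],[0,0,0,0,0],[0,0,0,0,0]]'
python3 -c "
from h import *
st(.03)"
```

```text
t: 11.63
tool_pos: [0.5561, -0.2856, 0.0641]
orientation: [-0.003, 0.975, 0.22, -0.025]
wrist_force: [0.5, -0.1, -3.2]
grip_width: 0.0347
t 11.6333 disc [ 0.55456424 -0.28577314  0.032121  ] axis [-0.04950895 -0.00455482 -0.99876329] todo [-0.01172007 -0.01808639  0.08580288] 0.03469885634543422 [ 0.48793904 -0.05867587 -3.19390016]
```

```bash
python3 -m creep '[[0,0,0,0.1,0],[0,0,0,0,0],[0,0,0,0,0]]'; python3 -m creep '[[0,0,0,0.08,0],[0,0,0,0,0],[0,0,0,0,0]]'
python3 -c "
from h import *
st(.028)"
```

```text
t: 11.88
tool_pos: [0.5566, -0.286, 0.0623]
orientation: [-0.003, 0.975, 0.22, -0.024]
wrist_force: [-0.7, -0.5, -2.6]
grip_width: 0.034
t: 12.13
tool_pos: [0.5568, -0.2863, 0.0623]
orientation: [-0.002, 0.975, 0.22, -0.023]
wrist_force: [0.3, 0.0, -2.9]
grip_width: 0.0344
t 12.1333 disc [ 0.55535595 -0.28647377  0.03031714] axis [-0.04649081 -0.00618266 -0.99889958] todo [-0.02809582 -0.05710451  0.09486441] 0.03437032572989604 [ 0.29534216  0.04661259 -2.91815516]
```

```bash
python3 -m creep '[[0,0,-0.03,0.15,0],[0,0,0,0.1,0],[0,0,0,0,0]]'
python3 - <<'E'
from h import *
s,c,R=st(.028)
for n in("side","scene"):
    d=snapshot(n);cv2.imwrite(f"pics/{n}8.png",d["image"][:,:,::-1])
crop("pics/c8.png","pics/scene8.png",130,240,150,150,4);crop("pics/d8.png","pics/side8.png",270,110,120,90,6)
E
```

```text
t: 12.38
tool_pos: [0.5569, -0.2869, 0.0608]
orientation: [-0.0, 0.975, 0.22, -0.022]
wrist_force: [-0.3, -1.1, -3.5]
grip_width: 0.0343
t 12.3833 disc [ 0.55551497 -0.28722405  0.02879401] axis [-0.04310546 -0.0093708  -0.99902658] todo [-0.02376354 -0.08795816  0.03369547] 0.03428770846776947 [-0.31571692 -1.05122797 -3.48588593]
```

View pics/d8.png

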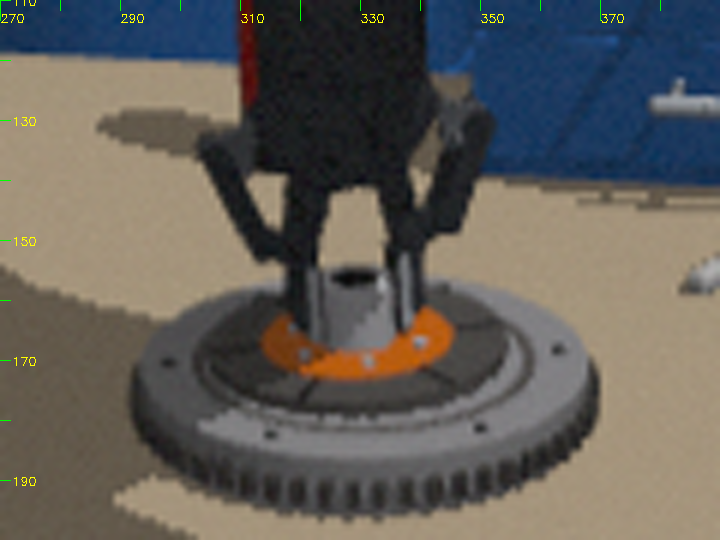

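View pics/c8.png

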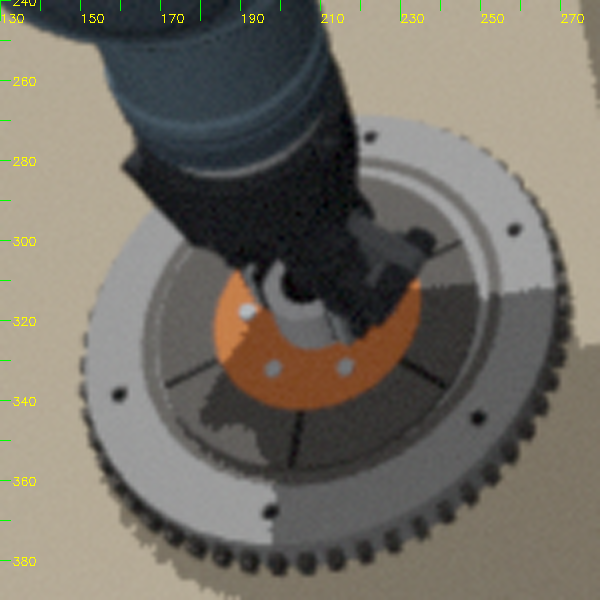

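It's centred inside the groove ring and practically seated. One more small press, then I check the force.

```bash
python3 -m creep '[[0,-0.02,-0.06,0.12,0],[0,0,0,0.1,0]]'
python3 -c "
from h import *
st(.028)"
```

```text
t: 12.65
tool_pos: [0.557, -0.2875, 0.0594]
orientation: [0.002, 0.975, 0.22, -0.02]
wrist_force: [-10.2, 3.7, 21.6]
grip_width: 0.0344
t 12.65 disc [ 0.55576287 -0.28794137  0.02741572] axis [-0.03896463 -0.01307589 -0.99915503] todo [-0.02277377 -0.11856469 -0.02188077] 0.0344055752357803 [-10.19472278   3.69691501  21.63752613]
```

It's firmly on the face at 21 N. I'll relax for a moment, then open.

```bash
python3 -m creep '[[0,0,0,-0.03,0],[0,0,0,0,0],[0.6,0,0,0,0],[0.8,0,0,0,0],[1,0,0,0,0],[1,0,0,0,0],[1,0,0,0,0],[1,0,0,0,0],[1,0,0,0,0],[1,0,0,0,0]]'
python3 - <<'E'
from h import *
st(.028)
d=snapshot("scene");cv2.imwrite("pics/scene9.png",d["image"][:,:,::-1]);crop("pics/c9.png","pics/scene9.png",130,240,150,150,4)
E
```

```text
t: 13.48
tool_pos: [0.5576, -0.2877, 0.0587]
orientation: [0.002, 0.975, 0.22, -0.02]
wrist_force: [-0.1, 0.4, 0.0]
grip_width: 0.085
t 13.4833 disc [ 0.55636179 -0.28812905  0.02667818] axis [-0.03874808 -0.01362788 -0.99915608] todo [-0.04238302 -0.13573019 -0.05060053] 0.08496523133724031 [-0.14405928  0.35828675  0.01326465]
```

View pics/c9.png

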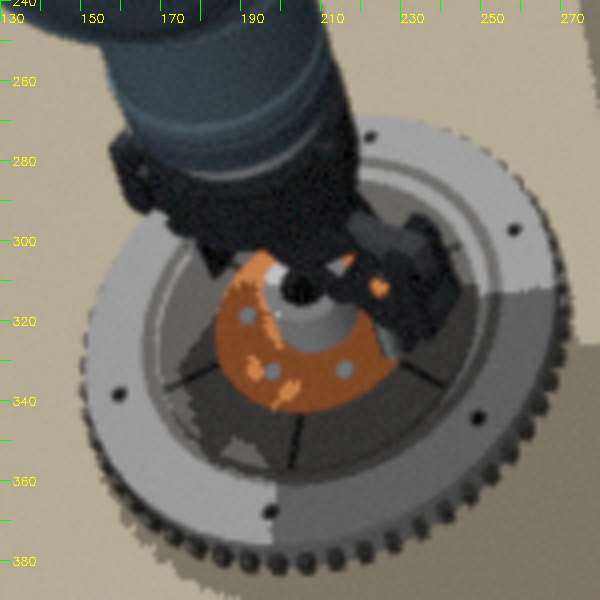

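The jaws are open with no force on the wrist, and the disc stayed put. I'll back straight up.

```bash
python3 -m creep '[[1,0,0,-0.25,0],[1,0,0,-0.4,0],[1,0,0,-0.5,0],[1,0,0,-0.6,0],[1,0,0,-0.7,0],[1,0,0,-0.7,0],[1,0,0,-0.7,0],[1,0,0,-0.7,0],[1,0,0,0,0],[1,0,0,0,0]]'
python3 - <<'E'
from h import *
s=read_state();print(s['t'],s['tool_pos'],s['wrist_force'])
for n in("side","scene"):
    d=snapshot(n);cv2.imwrite(f"pics/{n}10.png",d["image"][:,:,::-1])
    if n=="scene": print("pred",proj(d,[[.554,-.2855,.064]]))
crop("pics/c10.png","pics/scene10.png",130,240,150,150,4)
E
```

```text
t: 14.37
tool_pos: [0.5624, -0.286, 0.1851]
orientation: [0.004, 0.975, 0.22, -0.019]
wrist_force: [-0.8, -0.4, -0.2]
grip_width: 0.0853
14.3667 [ 0.56241821 -0.28601897  0.18507381] [-0.76523643 -0.43029955 -0.1645333 ]
pred [[205.10381426 308.03525743]]
```

View pics/c10.png

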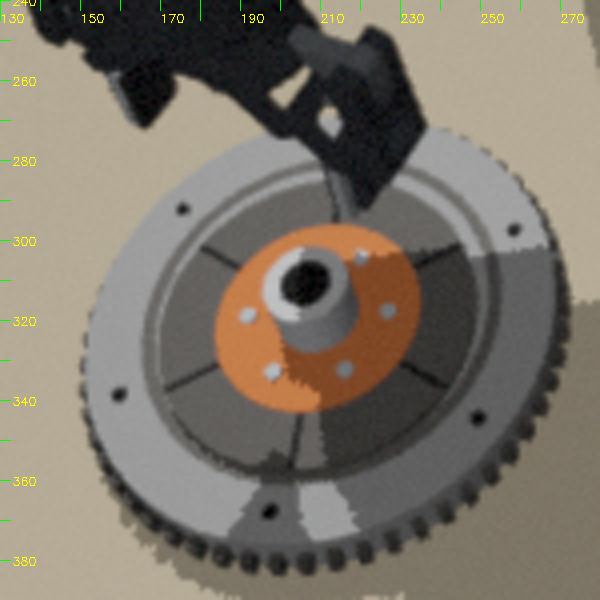

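View pics/side10.png

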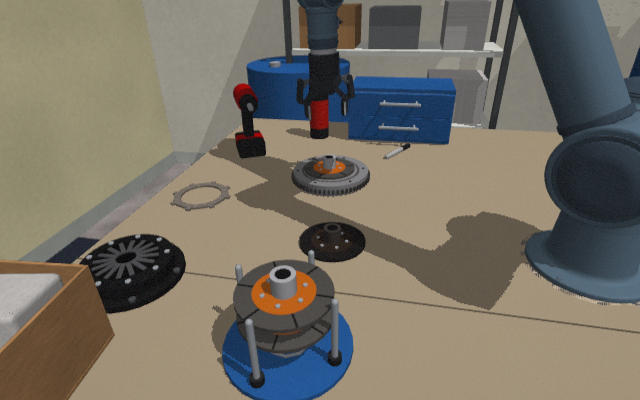

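The hub top is at (206,310), about 4 mm from the predicted (205,308). The disc lies flat inside the flywheel's groove ring, the worn disc hasn't moved, and the dispenser has risen by one disc. Handing in.

```bash
python3 -c "
from station import *
print(hand_in())"
```

```text
the job is handed in; nothing more can be done
None
```

The top clutch disc is out of the dispenser and lies flat, hub up and centred on the flywheel. I handed the job in at about 14.5 s of the 42 s allowed; `hand_in()` gives no verdict.

- **Lift:** I gripped the disc by its hub and lifted it straight up, clear of the posts. The pictures show the next disc risen to the top, with two discs still in the dispenser.
- **Placing:** I lowered the disc until it pressed on the flywheel face at about 21 N, opened the jaws and backed straight up. The wrist force then read about zero.
- **Centring:** In the last pictures the hub is about 4 mm from the measured flywheel centre, against the 20 mm allowed. The scene and side cameras themselves disagreed by about 6 mm in y, so I used their average.
- **Worn disc:** It looks unmoved in the pictures.

Two things were not ideal. The tool leaned 2–3° from vertical on the way over, so the disc touched down slightly tilted and then settled flat. It also drifted about 12 mm sideways on the first descent, which I corrected before gripping.

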